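# Set the tray divider and put the tyre tools away

## Robot

A 6-joint arm with a two-finger parallel gripper is mounted at the origin on the work surface. World frame = base frame: x ahead of the robot, y to its left, z up, the work surface at z = 0. Lengths are in mm, angles in rad, forces in N, time in s.
With the tool pointing down it reaches from about 425 to 950 mm from the base axis. Payload 3.5 kg.
Tool frame: the origin (TCP) lies between the finger pads; the fingertips stand 14 mm ahead of it and the grasp point (between the pads) lies 5 mm behind it; z points along the fingers, y is the line along which they close (so a half turn about z gives the same grasp; the last joint's range is limited). The gripper opens to 85 mm and grips with 20 to 120 N. Pads are 22 mm wide; open, the fingers measure 114 mm over their backs; the gripper's body (76 mm by 85 mm) begins 54 mm behind the grasp point. The pads swing forward as they close: fully open they stand 13 mm farther back than shut.
Start: joints at [1.183, 0.286, 1.577, -0, 1.279, -0.15], TCP at [158.97, 655.999, 245.325] pointing down, gripper open.
Joint ranges: [-2.77, 2.77], [-0.9, 2.22], [0.21, 2.48], [-1.53, 4.67], [0.24, 2.81], [-2.84, 2.84]. Speed limits (rad/s): [2.79, 2.79, 3.14, 3.14, 3.14, 3.14].

## Interface

Orientations are given as [roll, pitch, yaw] about the fixed x, y, z axes, in that order (R = Rz(yaw) Ry(pitch) Rx(roll)).
In Python, from bench import manip gives the robot as it stands.
- The arm moves only by the shell command python3 -m pendant 'ROWS' [FORCE]. ROWS is JSON, a list of rows, each a list of 7 numbers: the shift along the world's x, y, z normalised to -1 to 1, where 1 is 0.3 m, then the turn, a rotation vector about the world's x, y, z normalised to -1 to 1, where 1 is 45 degrees, then the opening, from -1 (shut) to 1 (fully open). A call has 1 to 5 rows; each row is the pose to reach, as a shift and turn from the pose commanded when the call began; what a row does not reach only later rows make up. A row lasts 1/8 s, in which the tool goes at most 62.5 mm and 10.7 degrees, less where a joint would pass 70% of its speed; a pose out of reach is approached as far as the arm can. A call with a number of a shift or a turn outside -1 to 1 is refused whole. A call with a gripper value outside its range is refused whole. The fingers move at their own pace and stop on an object; FORCE is the grip in N (left out, the last holds). Time passes only in rows, so rows that repeat a pose let the fingers close. It gives the time, the measured TCP pose, the force, the opening and the grip force at its end, in the units of the state.
- manip.read_state(): the state, without advancing time (a new reading comes with each control period).
- manip.grab_frame(name): name is "side" or "top" or "wrist"; returns the picture (384x512x3 uint8, blue, green, red); there is no depth.
- manip.camera_model(name): a dict with "fovy" (degrees; the focal length in pixels is half the picture's height over the tangent of half this angle, whatever the lens; pixels are square), "cx", "cy" (the principal point, pixels), "dist" ([k1, k2, p1, p2, k3] as OpenCV has them; the pictures are not rectified), "R" (3x3) and "t" (3): a world point X has camera coordinates R X + t. Camera axes: x right, y down, z forward; pixel columns grow to the right and rows downward; lengths in mm; the calibration is good to about 2 mm. A picture is of the moment at which its call begins: read the wrist's pose just before it. camera_model takes no time and is no camera call; for the wrist camera it gives the pose at the moment of the call.
- manip.close_job(): hands the job in; it is judged then, once.
Trained networks look in the newest picture that a camera, given by its name, has taken for a name from the list of things; names that differ only in an ending like _2 or _b are one class to them, and where a whole thing is asked for, a point or a joint stands for the part that bears it (a point fixed in the world has none). Each returns a list of dicts, best first, with "score" (0 to 1); they miss things now and then, are a little off and sometimes report something else, mostly with a low value. They report only what shows in the picture. A call takes as long as a camera call. They do not tell look-alikes from the thing itself.
- manip.silhouettes(camera, target): "pixels" (384x512 bool, what is visible of it).
- manip.place_of(camera, target): "position" ([x, y, z] in mm, in world coordinates, good to about 4 mm: a listed point, or the origin of a listed thing).
The state is a dict: "t": time; "joint_pos": joint angles; "qd": joint speeds; "tau": joint torques, N m; "eef_pos": TCP position; "orientation": TCP orientation; "force": force on the tool from outside, world axes, zero at the start; "ft_torque": the same for the moment, N m; "finger_gap": finger opening in mm; "grip_force": force on a finger pad.
Only numpy, scipy, OpenCV 4.12 (cv2) and the standard library are available. Lean on these libraries where they do the work, as an engineer would, in place of code of your own. Each camera call takes 0.05 s, during which the arm holds its last target. There are 200 camera calls.

## Task

Slide the repair tray's divider along by its grip until it is in line with the arrow-shaped clip on the tray's rim (the plain oblong clip means nothing). Then lay the tyre lever in the longer compartment this makes and the rasp in the shorter one, each lying wholly inside, below the rim; do not drop them in from a height. Leave the divider on its mark and everything else on the ledge where it is.

Things in the scene. Friction and masses are not known exactly. Their poses are not given: they have to be found in the camera images.
- tray: Open grey plastic tray fixed to the ledge, 140 mm (its x) by 360 mm (its y) outside, 35 mm high, walls and floor 5 mm thick. Origin: centre of its underside. Inside 130 by 350 mm; the divider parts its length (y) in two compartments.
- divider (a joint): Position of the sliding divider along the tray's y axis, in m: 0 at the middle of the tray, growing to the tray's +y, from -0.13 to 0.13. Stiff: 2.5 N of friction. It stays where it is left.
- divider_grip (a point): Centre of the divider's grip, an upright black plastic block 44 mm (x) by 16 mm (y) by 34 mm high, in the middle of the divider, 57 mm above the tray's underside (block from 40 to 74 mm). Axes as the tray's. The divider below it is a 6 mm aluminium panel across the tray, nearly down to the floor, under a bar 146 by 14 mm, 36 to 40 mm above the underside, that rides on both long walls.
- arrow_clip: Black plastic clip fixed outside the tray's far (+x) long wall, level with the rim: a flat arrow (open chevron head 60 mm wide, shaft 10 mm wide) 60 mm long, pointing to -x. Origin at tray x = 70 mm and 10 mm above the tray's underside; axes as the tray's. The divider is on its mark when the grip's centre and the clip's origin have the same y in the tray's frame.
- arrow_tip (a point): The arrow's tip: 10 mm in x from the clip's origin, 39 mm above the tray's underside, on the arrow's middle line.
- plain_clip: A second black plastic clip on the same wall, a plain flat 60 by 36 mm oblong plate: not the mark. Origin and axes as the arrow clip's.
- lever: Loose blue nylon tyre lever, 178 mm long (its x), shank 22 mm wide (y) and 14 mm thick, ends thinner, +x end 26 mm wide, 60 g. Lies flat on the ledge; origin: centre of its underside.
- lever_tip (a point): On the lever, 83 mm to its +x, 7 mm above its underside.
- lever_heel (a point): On the lever, 83 mm to its -x, 7 mm above its underside.
- rasp: Loose chrome rasp: a flat toothed plate 104 mm long (its x), 32 mm wide, 8 mm thick, with a grip block on top 70 mm long, 22 mm wide, from 8 to 26 mm above its underside; 150 g. Origin: centre of its underside.
- rasp_a (a point): On the rasp, 47 mm to its +x, 4 mm above its underside.
- rasp_b (a point): On the rasp, 47 mm to its -x, 4 mm above its underside.
- kit_box: Bystander: closed grey patch kit box with a latch, 102 by 162 mm, 46 mm high, loose. Origin: centre of its underside.
- cap_dish: Bystander: white ceramic dish with four black valve caps, 90 mm across, 22 mm high, loose. Origin: centre of its underside.
- valve_tool: Bystander: steel T-shaped valve core tool, 84 by 45 mm, 12 mm high, loose. Origin: under its middle.
- glue_can: Bystander: steel glue can, 52 mm across, 75 mm high, loose. Origin: centre of its underside.
- oil_bottle: Bystander: white plastic oil bottle, 56 mm across, 150 mm high, loose. Origin: centre of its underside.
- spanner: Bystander: spanner, 170 mm long, lying, loose. Origin: under its middle.
- tea_glass: Bystander: tea glass, 66 mm across, 85 mm high, loose. Origin: centre of its underside.
Not all that is in view belongs to the job. Leave any brown, purple or yellow look-alike of the rasp alone.

How it is judged:
By the outcome, as a careful person would: the job done as asked, in the order asked, and still so for the second after the job is handed in, with the robot touching nothing.
It also fails if it takes over 58 s, if anything falls off the work surface, if the arm or the gripper's body presses on something with over 40 N, if the wrist force passes 120 N, or if a joint passes its speed limit or range.

## Working session

There is one attempt and no reset: what is moved stays moved. The work goes in short steps, Python scripts to look and compute and a shell command to move; the robot and the scene stay as the last step left them, time stands still between calls to the robot, and variables do not carry over. Pictures are saved under pics/ and viewed, at most 11 in all, crops included, and the job is handed in when it is done.

```bash
ls; mkdir -p pics
python3 - <<'E'
from bench import manip
import cv2,numpy as np
s=manip.read_state();print(s['t'],s['eef_pos'],s['orientation'],s['finger_gap'])
a=manip.grab_frame("top");b=manip.grab_frame("side")
cv2.imwrite('pics/top.png',cv2.resize(a,(800,600)));cv2.imwrite('pics/side.png',cv2.resize(b,(800,600)))
cv2.imwrite('top_raw.png',a);cv2.imwrite('side_raw.png',b)
for n in["divider_grip","arrow_tip","arrow_clip","plain_clip","tray","lever_tip","lever_heel","rasp_a","rasp_b","rasp"]:
  for c in["top","side"]:
    print(n,c,[(np.round(d['position']).tolist(),round(d['score'],2)) for d in manip.place_of(c,n)][:4])
E
```

```text
pics
0.0 [158.72377132 655.43287345 243.92143869] [-3.13922621e+00 -3.94373497e-04  2.90382770e+00] 85.08755556386654
divider_grip top [([599.0, 158.0, 59.0], 0.73), ([358.0, -329.0, 4.0], 0.58)]
divider_grip side [([599.0, 159.0, 56.0], 0.76), ([641.0, -300.0, 7.0], 0.21)]
arrow_tip top [([677.0, 216.0, 36.0], 0.69), ([359.0, -330.0, 5.0], 0.53)]
arrow_tip side [([676.0, 210.0, 34.0], 0.52), ([557.0, -260.0, 2.0], 0.18)]
arrow_clip top [([667.0, 212.0, 8.0], 0.53)]
arrow_clip side [([670.0, 208.0, 8.0], 0.71)]
plain_clip top []
plain_clip side [([669.0, 123.0, 12.0], 0.68)]
tray top [([602.0, 167.0, -5.0], 0.73)]
tray side [([600.0, 164.0, -3.0], 0.81)]
lever_tip top [([356.0, -329.0, 5.0], 0.66)]
lever_tip side [([362.0, -328.0, 9.0], 0.7)]
lever_heel top [([512.0, -279.0, 8.0], 0.63), ([601.0, -284.0, 1.0], 0.26)]
lever_heel side [([516.0, -277.0, 2.0], 0.73)]
rasp_a top [([458.0, -450.0, 4.0], 0.95), ([548.0, -172.0, 4.0], 0.89), ([646.0, -304.0, 1.0], 0.82), ([619.0, -427.0, 5.0], 0.82)]
rasp_a side [([607.0, -282.0, 0.0], 0.93), ([574.0, -87.0, 3.0], 0.93), ([373.0, -422.0, -0.0], 0.92), ([555.0, -131.0, -4.0], 0.84)]
rasp_b top [([458.0, -450.0, 4.0], 0.95), ([548.0, -172.0, 4.0], 0.89), ([646.0, -304.0, 1.0], 0.82), ([619.0, -427.0, 5.0], 0.82)]
rasp_b side [([607.0, -282.0, 0.0], 0.93), ([574.0, -87.0, 3.0], 0.93), ([373.0, -422.0, -0.0], 0.92), ([555.0, -131.0, -4.0], 0.84)]
rasp top [([458.0, -450.0, 4.0], 0.95), ([548.0, -172.0, 4.0], 0.89), ([646.0, -304.0, 1.0], 0.82), ([619.0, -427.0, 5.0], 0.82)]
rasp side [([607.0, -282.0, 0.0], 0.93), ([574.0, -87.0, 3.0], 0.93), ([373.0, -422.0, -0.0], 0.92), ([555.0, -131.0, -4.0], 0.84)]
```

View pics/top.png

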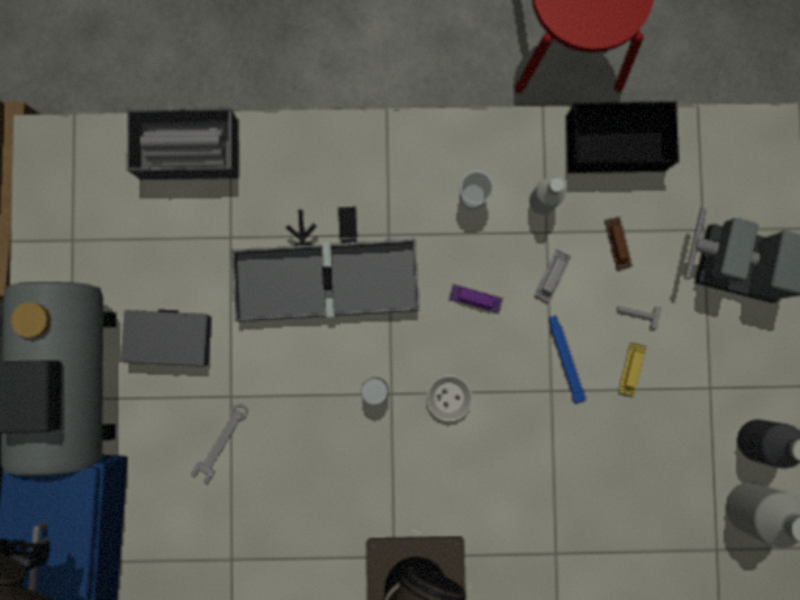

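View pics/side.png

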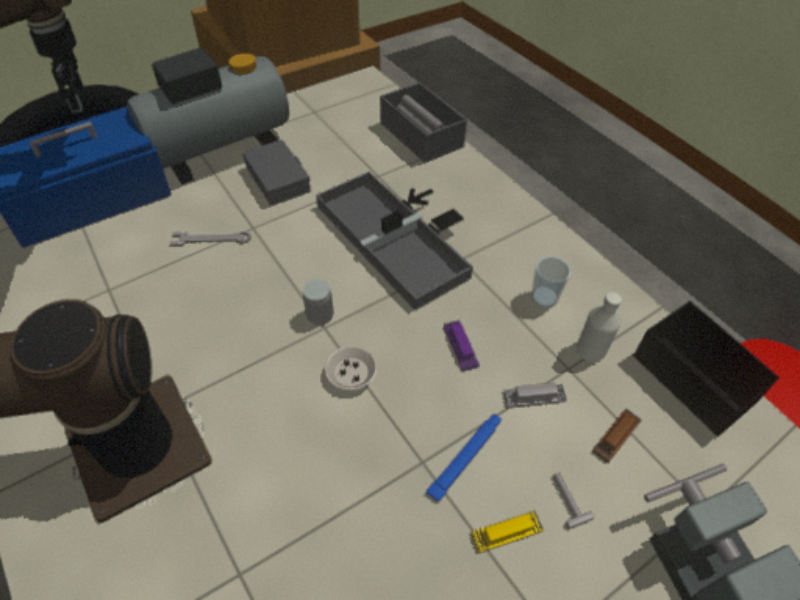

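Top view (800x600): the arrow clip is at (302,228), the plain oblong at (347,222), the grip at (327,278) and the blue lever at (566,360). Things that could be taken for the rasp are purple (475,298), chrome (552,275), brown (619,243) and yellow (632,369). I choose the chrome one, at (552,275) in top and (535,394) in side.

```bash
cat > h.py <<'E'
from bench import manip
import cv2,numpy as np
def cam(n):
    m=manip.camera_model(n);f=192/np.tan(np.radians(m['fovy'])/2)
    K=np.array([[f,0,m['cx']],[0,f,m['cy']],[0,0,1]]);return K,np.array(m['dist'],float),np.array(m['R']),np.array(m['t'],float).ravel()
def ray(c,p):
    K,D,R,t=c;u=cv2.undistortPoints(np.array(p,float).reshape(1,1,2),K,D).ravel()
    d=R.T@np.array([u[0],u[1],1]);return -R.T@t,d/np.linalg.norm(d)
def atz(c,p,z):
    o,d=ray(c,p);return o+d*(z-o[2])/d[2]
def tri(c1,p1,c2,p2):
    A=np.zeros((3,3));b=np.zeros(3)
    rs=[ray(c1,p1),ray(c2,p2)]
    for o,d in rs:
        M=np.eye(3)-np.outer(d,d);A+=M;b+=M@o
    X=np.linalg.solve(A,b);g=[np.linalg.norm((np.eye(3)-np.outer(d,d))@(X-o)) for o,d in rs];return X,g[0]
def proj(c,X):
    K,D,R,t=c;return cv2.projectPoints(np.array(X,float).reshape(1,1,3),cv2.Rodrigues(R)[0],t,K,D)[0].ravel()
def pca(mask):
    ys,xs=np.nonzero(mask);P=np.c_[xs,ys].astype(float);c=P.mean(0);v=np.linalg.svd(P-c,full_matrices=False)[2][0]
    s=(P-c)@v;return c,c+v*s.min(),c+v*s.max(),len(P)
E
python3 - <<'E'
from h import *
ims={n:cv2.imread(n+'_raw.png') for n in('top','side')};C={n:cam(n) for n in ims}
sel={'top':{'rasp':(353,176),'lever':(362,230)},'side':{'rasp':(342,252),'lever':(297,292)}}
E={}
for n in ims:
    for k in('lever','rasp'):
        for d in manip.silhouettes(n,k):
            p=np.array(d['pixels']);x,y=sel[n][k]
            if p[y-2:y+3,x-2:x+3].any():
                E[n,k]=pca(p);print(n,k,d['score'],[np.round(v,1).tolist() for v in E[n,k][:3]],E[n,k][3]);break
for k in('lever','rasp'):
    a,b=E['top',k],E['side',k]
    for i in(0,1,2):
        j=i
        if i and np.linalg.norm(proj(C['side'],atz(C['top'],a[i],5))-b[i])>20:j=3-i
        X,g=tri(C['top'],a[i],C['side'],b[j]);print(k,i,np.round(X,1),round(g,1),'top@8',np.round(atz(C['top'],a[i],8),1))
# tray corners from top by eye: far right etc
a=cv2.resize(ims['top'][95:215,140:280],(560,480),interpolation=cv2.INTER_CUBIC)
b=cv2.resize(ims['top'][150:200,335:385],(240,240),interpolation=cv2.INTER_CUBIC)
o=np.zeros((480,800,3),np.uint8);o[:,:560]=a;o[:240,560:]=b
o[240:,560:]=cv2.resize(ims['side'][227:277,317:367],(240,240),interpolation=cv2.INTER_CUBIC)
cv2.imwrite('pics/crop.png',cv2.convertScaleAbs(o,alpha=1.6))
for n in C:print(n,np.round(-C[n][2].T@C[n][3]))
E
```

```text
top lever 0.88 [[363.2, 231.2], [353.5, 201.8], [371.9, 257.4]] 439
top rasp 0.93 [[353.4, 176.5], [361.1, 161.5], [346.0, 191.0]] 346
side lever 0.82 [[295.6, 294.0], [317.6, 266.5], [276.5, 317.6]] 586
side rasp 0.76 [[342.7, 252.3], [361.9, 251.0], [323.0, 253.7]] 502
lever 0 [ 430.  -307.4    4.6] 2.8 top@8 [ 432.3 -308.3    8. ]
lever 1 [ 521.6 -279.5    8.5] 2.1 top@8 [ 523.3 -280.9    8. ]
lever 2 [ 351.6 -331.5   12.2] 0.2 top@8 [ 351.5 -332.6    8. ]
rasp 0 [ 601.9 -283.     9. ] 0.1 top@8 [ 601.9 -283.1    8. ]
rasp 1 [ 648.8 -308.6    7.7] 0.2 top@8 [ 648.6 -308.4    8. ]
rasp 2 [ 556.1 -257.8    9.6] 1.2 top@8 [ 557.2 -258.9    8. ]
top [ 438.   24. 1543.]
side [ 119. -580.  889.]
```

View pics/crop.png

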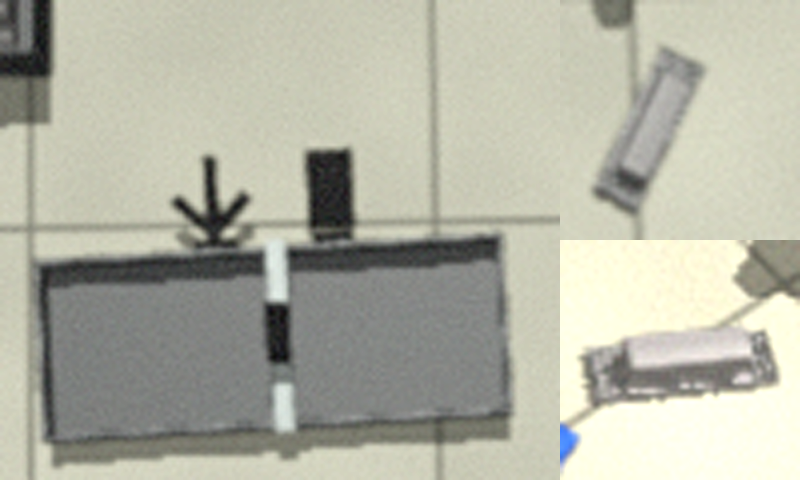

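The crop confirms the chrome toothed rasp. It also shows the arrow pointing at the tray wall, left of the divider, with shaft (208,158) to tip (213,242).

Run:
```python
from h import *
c=cam('top');q=lambda x,y,z:atz(c,(140+(x+.5)/4-.5,95+(y+.5)/4-.5),z)
P=[q(38,262,35),q(500,238,35),q(510,413,35),q(48,440,35)]
print(np.round(P,1),np.mean(P,0).round(1))
print('yaw',[round(np.arctan2(-(a-b)[0],(a-b)[1]),4) for a,b in((P[0],P[1]),(P[3],P[2]))],'len',np.linalg.norm(P[0]-P[1]),np.linalg.norm(P[1]-P[2]))
print('arrow',q(208,158,38).round(1),q(213,242,38).round(1),'grip',q(278,332,74).round(1),'bar',q(275,240,40).round(1),q(285,430,40).round(1))
w=cam('wrist');R=w[2];print('wristcam',-R.T@w[3],R[2],manip.camera_model('wrist')['fovy'])
```

```text
[[659.8 344.4  35. ]
 [672.3  -8.2  35. ]
 [538.3 -13.4  35. ]
 [523.7 337.1  35. ]] [598.5 165.   35. ]
yaw [np.float64(0.0357), np.float64(0.0416)] len 352.7832593914228 134.12050308536803
arrow [737.2 213.7  38. ] [672.4 210.4  38. ] grip [598.8 158.4  74. ] bar [672.9 163.   40. ] [528. 157.  40.]
wristcam [ 89.32521523 674.02743386 373.54397833] [ 0.27824949 -0.06708227 -0.95816345] 69.59417812110992
```

```bash
python3 -m pendant '[[0.2,-0.2,0.1,0,0,0.2,1],[0.4,-0.4,0.2,0,0,0.37,1],[0.6,-0.6,0.2,0,0,0.37,1],[0.8,-0.8,0.2,0,0,0.37,1],[1,-1,0.2,0,0,0.37,1]]'; python3 -m pendant '[[0.1,-0.2,0,0,0,0,1],[0.2,-0.4,0,0,0,0,1],[0.3,-0.55,0,0,0,0,1],[0.3,-0.55,0,0,0,0,1]]'
```

```text
t: 1.92
eef_pos: [375.6, 439.2, 302.1]
orientation: [3.141, 0.001, -3.088]
force: [0.9, 0.4, 0.9]
finger_gap: 85.3
grip_force: 0.0
t: 2.42
eef_pos: [466.3, 272.3, 301.5]
orientation: [-3.141, 0.001, -3.095]
force: [1.1, 0.4, 0.1]
finger_gap: 85.7
grip_force: 0.0
```

```bash
python3 -m pendant '[[0.2,-0.2,0,0,0,0,1],[0.2,-0.2,0,0,0,0,1],[0.2,-0.2,0,0,0,0,1]]'
python3 - <<'E'
from h import *
import time
s=manip.read_state();print(s['eef_pos'],s['orientation'])
c=cam('wrist');a=manip.grab_frame('wrist')
cv2.imwrite('pics/w1.png',cv2.resize(a,(800,600),interpolation=cv2.INTER_CUBIC));cv2.imwrite('w1_raw.png',a)
np.savez('w1',K=c[0],D=c[1],R=c[2],t=c[3])
for n in["divider_grip","arrow_tip","arrow_clip","tray"]:
    print(n,[(np.round(d['position'],1).tolist(),round(d['score'],2)) for d in manip.place_of('wrist',n)][:2])
E
```

```text
t: 2.8
eef_pos: [524.7, 215.5, 301.1]
orientation: [3.141, -0.001, -3.09]
force: [-1.1, 0.1, 0.1]
finger_gap: 85.5
grip_force: 0.0
[524.72779664 215.49073687 301.05438235] [ 3.14109877e+00 -8.70098125e-04 -3.09026846e+00]
divider_grip [([598.8, 161.5, 57.0], 0.62)]
arrow_tip [([678.2, 209.2, 43.2], 0.76)]
arrow_clip [([668.6, 212.7, 10.7], 0.6), ([772.0, -126.3, 1.0], 0.56)]
tray [([601.9, 173.1, -1.4], 0.85), ([380.4, 73.8, 0.7], 0.56)]
```

View pics/w1.png

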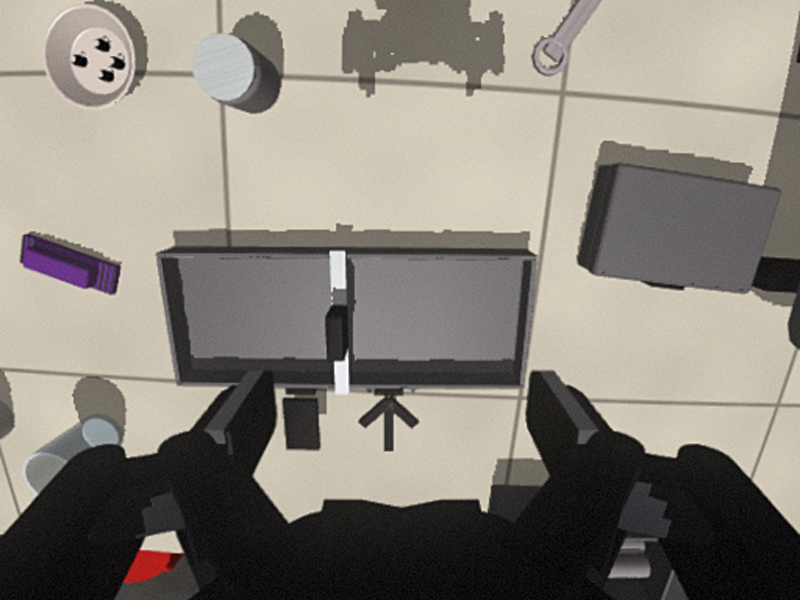

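The wrist view shows the tray rim corners at (158,252), (536,254), (523,386) and (178,384). The bar runs from (338,251) to (342,393), and the arrow from tip (390,397) to shaft end (389,450).

Run:
```python
from h import *
z=np.load('w1.npz');c=(z['K'],z['D'],z['R'],z['t']);p=lambda x,y:((x+.5)*.64-.5,(y+.5)*.64-.5)
q=lambda x,y,h:atz(c,p(x,y),h)
P=np.array([q(158,252,35),q(536,254,35),q(523,386,35),q(178,384,35)]);print(P.round(1),P.mean(0).round(1),np.linalg.norm(P[0]-P[1]),np.linalg.norm(P[3]-P[2]))
for n,a in dict(barN=(338,251,40),barF=(342,393,40),tip=(390,397,39),shaft=(389,450,39),plainN=(303,397,39),plainF=(303,449,39)).items():print(n,q(*a).round(1))
# heights by triangulation top<->wrist
t=cam('top');T=lambda x,y:(140+(x+.5)/4-.5,95+(y+.5)/4-.5)
for n,a,b in(('shaft',(208,158),(389,450)),('tip',(213,242),(390,397)),('c1',(500,238),(178,384)),('c2',(48,440),(536,254)),('c3',(510,413),(158,252)),('barN',(285,430),(338,251))):
    X,g=tri(t,T(*a),c,p(*b));print(n,X.round(1),round(g,1))
a=cv2.imread('w1_raw.png')[150:295,180:290];cv2.imwrite('pics/w1c.png',cv2.convertScaleAbs(cv2.resize(a,(455,600),interpolation=cv2.INTER_CUBIC),alpha=2.5))
```

```text
[[537.4 -11.9  35. ]
 [522.  342.5  35. ]
 [658.7 348.6  35. ]
 [675.4  -6.5  35. ]] [598.4 168.2  35. ] 354.7782356867084 355.5086229167984
barN [527.7 159.3  40. ]
barF [672.8 164.5  40. ]
tip [675.4 213.2  39. ]
shaft [739.1 214.9  39. ]
plainN [680.2 124.6  39. ]
plainF [743.  123.2  39. ]
shaft [736.6 214.   42. ] 0.8
tip [672.1 211.5  43.6] 1.8
c1 [673.7  -7.2  35.5] 1.7
c2 [521.1 335.7  50.1] 2.5
c3 [538.3 -13.5  32.1] 0.2
barN [528.9 157.9  32.1] 0.5
```

View pics/w1c.png

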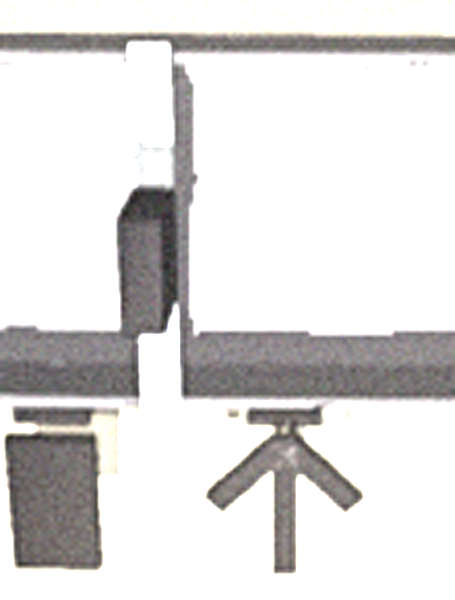

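```bash
python3 -m pendant '[[0.15,-0.1,-0.1,0,0,0,1],[0.25,-0.182,-0.25,0,0,-0.01,1],[0.25,-0.182,-0.42,0,0,-0.01,1],[0.25,-0.182,-0.6,0,0,-0.01,1],[0.25,-0.182,-0.6,0,0,-0.01,1]]'
python3 - <<'E'
from h import *
s=manip.read_state();print(s['t'],s['eef_pos'],s['orientation'])
print(manip.place_of('side','divider_grip')[:1])
E
```

```text
t: 3.68
eef_pos: [595.1, 161.4, 115.8]
orientation: [-3.141, -0.012, -3.096]
force: [-0.0, 0.7, -0.1]
finger_gap: 85.0
grip_force: 0.0
3.675 [595.06263298 161.36531439 115.81089823] [-3.14109195 -0.01191695 -3.09570173]
[{'position': [599.4, 158.7, 56.3], 'score': 0.76}]
```

```bash
python3 -m pendant '[[0.01,0,-0.09,0,0,0,1],[0.01,0,-0.19,0,0,0,1],[0.01,0,-0.19,0,0,0,-1],[0.01,0,-0.19,0,0,0,-1],[0.01,0,-0.19,0,0,0,-1]]' 30;python3 -m pendant '[[0,0,0,0,0,0,-1],[0,0,0,0,0,0,-1],[0,0,0,0,0,0,-1],[0,0,0,0,0,0,-1]]' 30
```

```text
t: 4.35
eef_pos: [604.1, 161.3, 67.2]
orientation: [3.141, 0.005, -3.096]
force: [0.0, -0.3, 0.1]
finger_gap: 32.6
grip_force: 0.0
t: 4.85
eef_pos: [603.4, 161.1, 66.2]
orientation: [3.141, 0.002, -3.097]
force: [-1.5, 0.4, 6.3]
finger_gap: 15.7
grip_force: 33.2
```

```bash
python3 -m pendant '[[-0.002,0.05,0,0,0,0,-1],[-0.004,0.1,0,0,0,0,-1],[-0.007,0.162,0,0,0,0,-1],[-0.007,0.162,0,0,0,0,-1],[-0.007,0.162,0,0,0,0,-1]]' 30;python3 -m pendant '[[0,0,0,0,0,0,-0.4],[0,0,0,0,0,0,-0.2],[0,0,0,0,0,0,-0.1],[0,0,0,0,0,0,-0.1]]'
```

```text
t: 5.48
eef_pos: [601.3, 210.8, 66.2]
orientation: [3.14, 0.003, -3.097]
force: [-2.3, 2.5, 5.8]
finger_gap: 15.0
grip_force: 33.2
t: 5.98
eef_pos: [600.1, 209.4, 63.9]
orientation: [-3.141, -0.001, -3.097]
force: [-0.2, -0.0, -0.2]
finger_gap: 38.6
grip_force: 0.0
```

```bash
python3 -m pendant '[[0,0,0.15,0,0,0,-0.1],[0,0,0.35,0,0,0,0.5],[-0.2,0,0.5,0,0,0,0.5],[-0.25,0,0.65,0,0,0,0.5],[-0.25,0,0.65,0,0,0,0.5]]'; python3 -m pendant '[[0,0,0,0,0,0,0.5],[0,0,0,0,0,0,0.5]]'
python3 - <<'E'
from h import *
s=manip.read_state();print(s['eef_pos'],s['orientation'])
c=cam('wrist');a=manip.grab_frame('wrist');cv2.imwrite('w2_raw.png',a);np.savez('w2',K=c[0],D=c[1],R=c[2],t=c[3])
p0=proj(c,(525,212,40));p1=proj(c,(745,212,40));print(p0,p1)
x=int((p0[0]+p1[0])/2);y0=int(min(p0[1],p1[1]))-10;y0=max(y0,0);print(x-55,y0)
cr=a[y0:y0+150,x-55:x+55];cv2.imwrite('pics/w2c.png',cv2.convertScaleAbs(cv2.resize(cr,None,fx=4,fy=4,interpolation=cv2.INTER_CUBIC),alpha=1.8))
for n in["divider_grip","arrow_tip"]:
    print(n,[np.round(d['position'],1).tolist() for d in manip.place_of('wrist',n)][:1])
E
```

```text
t: 6.6
eef_pos: [526.3, 210.3, 265.6]
orientation: [3.14, 0.011, -3.096]
force: [-0.3, -0.2, -0.9]
finger_gap: 64.2
grip_force: 0.0
t: 6.85
eef_pos: [524.8, 209.3, 257.2]
orientation: [-3.141, -0.004, -3.097]
force: [0.0, -0.1, 0.2]
finger_gap: 64.1
grip_force: 0.0
[524.79214827 209.26968662 257.1856394 ] [-3.14097401 -0.0035852  -3.09694621]
[257.86949292 167.25386041] [251.24202313 309.96725131]
199 157
divider_grip [[598.9, 209.5, 53.9]]
arrow_tip [[679.4, 210.3, 41.9]]
```

View pics/w2c.png

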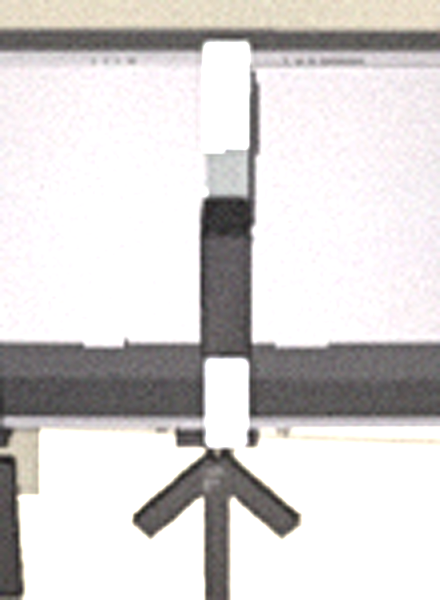

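The crop shows the bar from (226,42) to (226,447), the arrow tip at about (218,452) and the shaft at (216,595). Next I compute the offset between them.

Run:
```python
from h import *
z=np.load('w2.npz');c=(z['K'],z['D'],z['R'],z['t']);q=lambda x,y,h:atz(c,(199+(x+.5)/4-.5,157+(y+.5)/4-.5),h)
for yaw in(.036,.041,.046):
    f=lambda *a:round(float(q(*a)@[-np.sin(yaw),np.cos(yaw),0]),1)
    print(yaw,'bar',f(226,42,40),f(226.5,447,40),'grip',f(226,235,74),f(226,355,74),'arrow',f(217,452,39),f(216,595,39),'plate',f(217,438,38))
print(q(226,42,40),q(226.5,447,40),q(217,452,39),q(216,595,39))
# chevron symmetric ends
print(q(141,528,39),q(292,524,39))
```

```text
0.036 bar 189.5 190.6 grip 190.0 190.2 arrow 187.2 187.1 plate 187.2
0.041 bar 186.8 187.2 grip 187.0 187.1 arrow 183.8 183.4 plate 183.8
0.046 bar 184.1 183.8 grip 184.1 184.0 arrow 180.4 179.7 plate 180.4
[524.98694288 208.50013962  40.        ] [672.12279965 214.96645894  40.        ] [674.96973384 211.66725021  39.        ] [737.2538146  213.77910303  39.        ]
[708.55155825 184.95321271  39.        ] [704.32078738 240.4826545   39.        ]
```

```bash
python3 -m pendant '[[0.15,0,-0.05,0,0,0,0.5],[0.25,0.004,-0.2,0,0,0,0.2],[0.25,0.004,-0.4,0,0,0,0],[0.25,0.004,-0.55,0,0,0,0],[0.25,0.004,-0.64,0,0,0,0]]'; python3 -m pendant '[[0,0,0,0,0,0,0],[0,0,0,0,0,0,-1],[0,0,0,0,0,0,-1],[0,0,0,0,0,0,-1],[0,0,0,0,0,0,-1]]' 30
```

```text
t: 7.62
eef_pos: [598.2, 210.2, 62.6]
orientation: [-3.141, -0.006, -3.097]
force: [0.1, 0.4, 0.6]
finger_gap: 42.6
grip_force: 0.0
t: 8.25
eef_pos: [601.7, 211.0, 69.4]
orientation: [3.141, 0.004, -3.097]
force: [0.9, 0.0, 4.6]
finger_gap: 15.3
grip_force: 35.0
```

```bash
python3 -m pendant '[[0,-0.007,0,0,0,0,-1],[0,-0.013,0,0,0,0,-1],[0,-0.013,0,0,0,0,-1],[0,-0.013,0,0,0,0,-1]]'
```

```text
t: 8.75
eef_pos: [601.9, 207.6, 69.4]
orientation: [3.14, 0.004, -3.097]
force: [1.0, 1.3, 6.5]
finger_gap: 15.2
grip_force: 35.2
```

```bash
python3 -m pendant '[[0,0,0,0,0,0,-0.3],[0,0,0,0,0,0,-0.1],[0,0,0.2,0,0,0,0],[-0.15,0,0.45,0,0,0,0],[-0.25,0,0.65,0,0,0,0]]'; python3 -m pendant '[[0,0,0,0,0,0,0],[0,0,0,0,0,0,0],[0,0,0,0,0,0,0]]'
python3 - <<'E'
from h import *
c=cam('wrist');a=manip.grab_frame('wrist');cv2.imwrite('w3_raw.png',a)
g=cv2.cvtColor(a,cv2.COLOR_BGR2GRAY).astype(float)
def edge(X0,X1,dark,y=209):
    r=[]
    for X in np.linspace(X0,X1,6):
        ys=np.arange(y-22,y+22,.25);pp=np.array([proj(c,(X,yy+(X-672)*.043,39.5)) for yy in ys]).astype(np.float32)
        v=cv2.remap(g.astype(np.float32),pp[:,0].reshape(1,-1),pp[:,1].reshape(1,-1),cv2.INTER_LINEAR).ravel()
        th=(v.min()+v.max())/2;m=(v<th) if dark else (v>th);r.append((round(X),round(float(ys[m].mean()),1),round(m.sum()*.25,1)))
    return r
print('bar far',edge(658,664,False));print('bar near',edge(535,550,False));print('shaft',edge(715,735,True))
print(manip.read_state()['eef_pos'])
E
```

```text
t: 9.38
eef_pos: [537.6, 206.5, 236.7]
orientation: [-3.141, -0.002, -3.097]
force: [1.0, 0.1, 0.0]
finger_gap: 42.7
grip_force: 0.0
t: 9.75
eef_pos: [538.2, 206.5, 233.6]
orientation: [-3.141, -0.005, -3.097]
force: [0.1, 0.5, -0.3]
finger_gap: 42.9
grip_force: 0.0
bar far [(658, 211.6, np.float64(14.5)), (659, 211.6, np.float64(14.5)), (660, 211.5, np.float64(14.8)), (662, 211.5, np.float64(14.8)), (663, 211.5, np.float64(14.8)), (664, 211.6, np.float64(14.5))]
bar near [(535, 211.6, np.float64(14.5)), (538, 211.4, np.float64(15.5)), (541, 211.4, np.float64(15.5)), (544, 211.5, np.float64(15.2)), (547, 211.2, np.float64(15.2)), (550, 211.1, np.float64(15.0))]
shaft [(715, 211.1, np.float64(9.5)), (719, 211.1, np.float64(9.5)), (723, 211.0, np.float64(9.8)), (727, 211.0, np.float64(9.8)), (731, 211.0, np.float64(9.8)), (735, 211.1, np.float64(9.5))]
[538.31351289 206.53502431 233.59390855]
```

The divider is on its mark (bar line 211.5 against arrow line 211.1). Next, the lever.

```bash
python3 -m pendant '[[-0.04,-0.2,0.03,0,0,0.1,0],[-0.08,-0.4,0.03,0,0,0.2,0],[-0.12,-0.6,0.03,0,0,0.32,0],[-0.17,-0.8,0.03,0,0,0.32,0],[-0.2,-1,0.03,0,0,0.32,0]]'; python3 -m pendant '[[-0.05,-0.2,0,0,0,0,0],[-0.1,-0.4,0,0,0,0,0],[-0.2,-0.7,0,0,0,0,0],[-0.2,-0.7,0,0,0,0,0],[-0.2,-0.7,0,0,0,0,0]]';python3 -c "
from bench import manip;s=manip.read_state();print(s['eef_pos'],s['orientation'],s['joint_pos'])"
```

```text
t: 10.42
eef_pos: [477.9, -94.8, 243.7]
orientation: [3.14, -0.002, -2.845]
force: [1.1, 0.7, -0.1]
finger_gap: 42.6
grip_force: 0.0
t: 11.05
eef_pos: [417.9, -304.9, 243.6]
orientation: [3.139, -0.001, -2.849]
force: [0.3, 1.2, -0.5]
finger_gap: 42.5
grip_force: 0.0
[ 417.91286933 -304.89696984  243.57531136] [ 3.13878596e+00 -1.43198472e-03 -2.84949877e+00] [-8.26573378e-01 -6.17881558e-02  1.95992641e+00 -6.53010750e-05
  1.24660469e+00 -2.68944068e+00]
```

Run:
```python
from h import *
s=manip.read_state();c=cam('wrist');a=manip.grab_frame('wrist');cv2.imwrite('w4_raw.png',a);np.savez('w4',K=c[0],D=c[1],R=c[2],t=c[3])
h=cv2.cvtColor(a,cv2.COLOR_BGR2HSV);m=cv2.inRange(h,(100,120,40),(130,255,255))
n,l,st,ce=cv2.connectedComponentsWithStats(m);i=1+st[1:,4].argmax();m=l==i
cc,e0,e1,N=pca(m);print(cc,e0,e1,N,st[i])
for z in(7,14):
    ys,xs=np.nonzero(m);W=np.array([atz(c,p,z)[:2] for p in zip(xs,ys)]).astype(np.float32)
    r=cv2.minAreaRect(W);print(z,r,W.mean(0))
t=cam('top')
for p in((353.5,201.8),(371.9,257.4)):
    b=min((e0,e1),key=lambda e:np.linalg.norm(e-proj(c,atz(t,p,7))));print('tri',tri(t,p,c,b))
cv2.imwrite('pics/w4.png',cv2.resize(cv2.convertScaleAbs(a,alpha=1.4),(800,600)))
```

```text
[251.66984925 169.87537688] [251.25745602 110.94221727] [252.13975244 237.02701264] 1990 [ 242  111   20  127 1990]
7 ((438.76080322265625, -304.8896484375), (176.57473754882812, 24.49506187438965), 15.941888809204102) [ 429.41412 -306.75122]
14 ((437.0498046875, -305.2830505371094), (173.18739318847656, 24.02515411376953), 15.94183349609375) [ 427.88248 -307.10867]
tri (array([ 522.59550698, -279.71596998,    9.61812557]), np.float64(1.2070808226916796))
tri (array([ 353.08149839, -329.10779489,   24.06652223]), np.float64(0.8070645806377825))
```

View pics/w4.png

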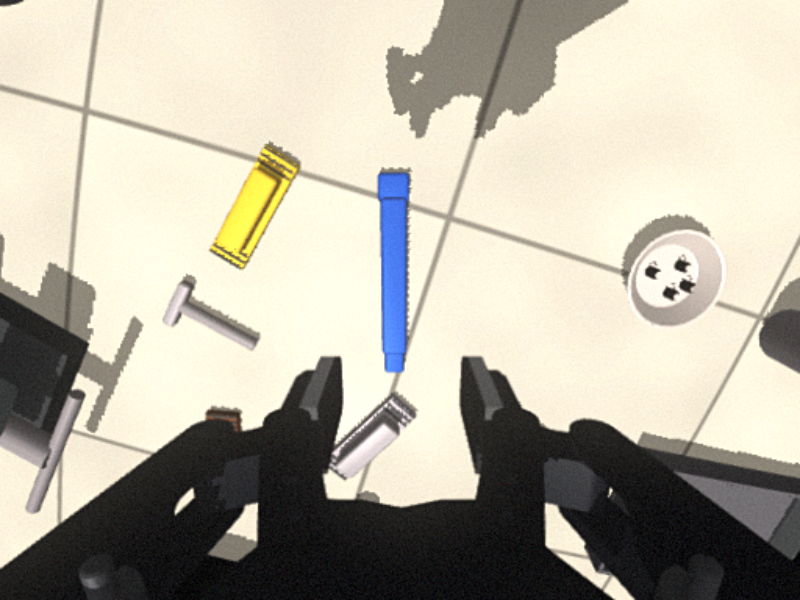

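The lever runs from (395,172) to (395,371), with its centre at (438.5,-305) and axis 16°. The chrome rasp shows behind it at (372,437).

```bash
python3 -m pendant '[[0.068,0,-0.15,0,0,-0.018,0],[0.068,0,-0.32,0,0,-0.018,0],[0.068,0,-0.5,0,0,-0.018,0],[0.068,0,-0.62,0,0,-0.018,0],[0.068,0,-0.66,0,0,-0.018,0]]'; python3 -m pendant '[[0,0,-0.02,0,0,0,0],[0,0,-0.02,0,0,0,0],[0,0,-0.02,0,0,0,0]]'
```

```text
t: 11.72
eef_pos: [438.3, -300.1, 44.0]
orientation: [3.136, -0.003, -2.858]
force: [-1.0, -0.5, 0.5]
finger_gap: 42.9
grip_force: 0.0
t: 12.1
eef_pos: [440.4, -303.9, 42.9]
orientation: [-3.139, 0.002, -2.859]
force: [0.2, -0.7, 0.4]
finger_gap: 43.0
grip_force: 0.0
```

```bash
python3 -m pendant '[[-0.003,-0.002,-0.05,0,0,0,0],[-0.003,-0.002,-0.08,0,0,0,0],[-0.003,-0.002,-0.08,0,0,0,0],[-0.003,-0.002,-0.08,0,0,0,0]]'; python3 -m pendant '[[0,0,0,0,0,0,-1],[0,0,0,0,0,0,-1],[0,0,0,0,0,0,-1],[0,0,0,0,0,0,-1]]' 40
```

```text
t: 12.6
eef_pos: [438.5, -303.7, 17.0]
orientation: [3.141, -0.0, -2.86]
force: [0.6, 1.1, -0.5]
finger_gap: 42.6
grip_force: 0.0
t: 13.1
eef_pos: [438.9, -304.1, 17.7]
orientation: [-3.141, 0.001, -2.859]
force: [-0.1, -0.5, 3.2]
finger_gap: 21.1
grip_force: 40.8
```

```bash
python3 -m pendant '[[0,0,0.15,0,0,0,-1],[0.03,0.05,0.3,0,0,-0.1,-1],[0.1,0.2,0.43,0,0,-0.3,-1],[0.16,0.4,0.43,0,0,-0.5,-1],[0.22,0.55,0.43,0,0,-0.7,-1]]'; python3 -m pendant '[[0.08,0.2,0,0,0,-0.23,-1],[0.16,0.4,0,0,0,-0.46,-1],[0.24,0.6,0,0,0,-0.69,-1],[0.32,0.797,0,0,0,-0.92,-1],[0.32,0.797,0,0,0,-1,-1]]'; python3 -c "
from bench import manip;s=manip.read_state();print(s['eef_pos'],s['orientation'],s['joint_pos'])"
```

```text
t: 13.72
eef_pos: [504.6, -136.7, 146.5]
orientation: [3.141, 0.0, 2.869]
force: [0.2, -0.0, -0.9]
finger_gap: 20.6
grip_force: 40.4
t: 14.35
eef_pos: [600.5, 103.2, 145.4]
orientation: [-3.141, -0.001, 2.087]
force: [0.8, -0.9, -0.8]
finger_gap: 20.4
grip_force: 40.4
[600.48795873 103.24418786 145.39542689] [-3.14073316e+00 -8.42769037e-04  2.08736447e+00] [ 3.78005534e-03  2.43546126e-01  1.82113390e+00  3.54916044e-04
  1.07807507e+00 -5.12956518e-01]
```

```bash
python3 -m pendant '[[0.003,-0.01,0,0,0,-0.22,-1],[0.003,-0.01,0,0,0,-0.43,-1],[0.003,-0.01,0,0,0,-0.596,-1],[0.003,-0.01,-0.1,0,0,-0.596,-1],[0.003,-0.01,-0.1,0,0,-0.596,-1]]'
python3 - <<'E'
from h import *
s=manip.read_state();print(s['eef_pos'],s['orientation'])
c=cam('wrist');a=manip.grab_frame('wrist');b=manip.grab_frame('top');np.savez('w5',K=c[0],D=c[1],R=c[2],t=c[3])
t=cam('top')
h=cv2.cvtColor(b,cv2.COLOR_BGR2HSV);m=cv2.inRange(h,(100,120,40),(130,255,255));m[:,:120]=0
m[300:]=0
n,l,st,ce=cv2.connectedComponentsWithStats(m)
for i in range(1,n):
    if st[i,4]>8:print('blue comp top',st[i],atz(t,(st[i,0],st[i,1]),105).round(),atz(t,(st[i,0]+st[i,2],st[i,1]+st[i,3]),105).round())
o=np.zeros((420,800,3),np.uint8);o[:300,:400]=cv2.resize(a,(400,300));o[:400,400:]=cv2.resize(b[100:220,140:260],(400,400),interpolation=cv2.INTER_CUBIC)
cv2.imwrite('pics/w5.png',cv2.convertScaleAbs(o,alpha=1.6))
E
```

```text
t: 14.98
eef_pos: [598.7, 97.4, 112.7]
orientation: [-3.134, -0.0, 1.62]
force: [0.1, -0.9, -1.1]
finger_gap: 20.6
grip_force: 40.3
[598.65661347  97.40950065 112.69541306] [-3.13390125e+00 -4.27371565e-04  1.62049993e+00]
blue comp top [247 171  12   7  71] [613.  45. 105.] [592.  11. 105.]
blue comp top [208 179   8   2  11] [591. 159. 105.] [585. 136. 105.]
```

View pics/w5.png

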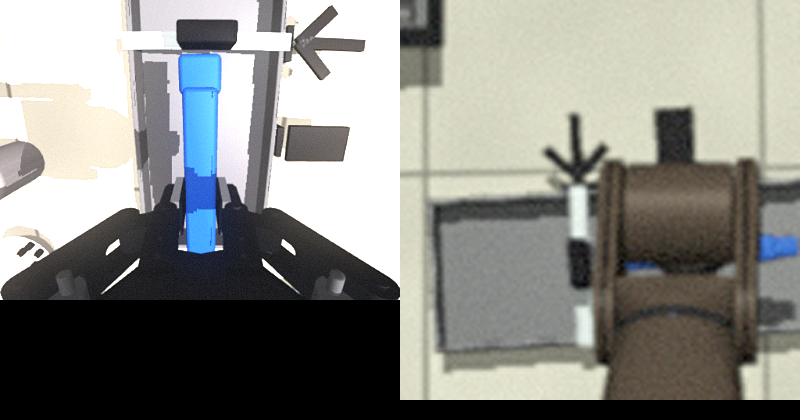

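```bash
python3 -m pendant '[[0,0,0,0,0,0,-1],[0,0,-0.1,0,0,0,-1],[0,0,-0.2,0,0,0,-1],[0,0,-0.27,0,0,0,-1],[0,0,-0.27,0,0,0,-1]]'
python3 - <<'E'
from h import *
z=np.load('w5.npz');c=(z['K'],z['D'],z['R'],z['t']);print(atz(c,(256,69),105),proj(c,(600,189,105)))
s=manip.read_state();print(s['eef_pos'])
E
```

```text
t: 15.7
eef_pos: [600.3, 97.4, 33.8]
orientation: [-3.138, -0.0, 1.62]
force: [0.3, -0.3, -0.6]
finger_gap: 20.6
grip_force: 40.3
[595.17379846 188.5570758  105.        ] [266.55809442  68.52473045]
[600.32566542  97.39837561  33.75492048]
```

```bash
python3 -m pendant '[[0,0,-0.02,0,0,0,-1],[0,0,-0.034,0,0,0,-1],[0,0,-0.034,0,0,0,-1],[0,0,-0.034,0,0,0,-1]]'
```

```text
t: 16.2
eef_pos: [601.7, 97.4, 25.4]
orientation: [3.141, 0.0, 1.62]
force: [-0.2, 0.3, -0.3]
finger_gap: 21.1
grip_force: 40.3
```

```bash
python3 -m pendant '[[0,0,-0.005,0,0,0,-1],[0,0,-0.009,0,0,0,-1],[0,0,-0.009,0,0,0,-1]]'; python3 -m pendant '[[0,0,0,0,0,0,-0.5],[0,0,0,0,0,0,-0.2],[0,0,0,0,0,0,-0.1],[0,0,0.02,0,0,0,-0.1],[0,0,0.1,0,0,0,-0.1]]'
```

```text
t: 16.58
eef_pos: [601.5, 97.4, 22.8]
orientation: [-3.142, 0.0, 1.621]
force: [-2.1, 0.2, 2.6]
finger_gap: 21.2
grip_force: 40.7
t: 17.2
eef_pos: [600.0, 97.4, 51.1]
orientation: [-3.138, -0.0, 1.62]
force: [-0.4, 0.7, 0.4]
finger_gap: 38.4
grip_force: 0.0
```

Lever set down with light contact and released. Next, the rasp.

```bash
python3 -m pendant '[[0,0,0.15,0,0,0,-0.1],[0,-0.05,0.35,0,0,0.1,-0.1],[0.02,-0.25,0.5,0,0,0.3,0],[0.04,-0.45,0.63,0,0,0.5,0],[0.04,-0.65,0.63,0,0,0.7,0]]'; python3 -m pendant '[[0.04,-0.2,0,0,0,0.22,0],[0.04,-0.4,0,0,0,0.42,0],[0.04,-0.6,0,0,0,0.6,0],[0.04,-0.66,0,0,0,0.6,0],[0.04,-0.66,0,0,0,0.6,0]]'; python3 -m pendant '[[0,0,0,0,0,0,0],[0,0,0,0,0,0,0]]'
python3 - <<'E'
from h import *
s=manip.read_state();print(s['eef_pos'],s['orientation'])
c=cam('wrist');a=manip.grab_frame('wrist');np.savez('w6',K=c[0],D=c[1],R=c[2],t=c[3]);cv2.imwrite('w6_raw.png',a)
C=proj(c,(602,-283,8));print(C)
for d in manip.silhouettes('wrist','rasp'):
    m=np.array(d['pixels']);ys,xs=np.nonzero(m);print(d['score'],len(xs),xs.mean(),ys.mean())
    if abs(xs.mean()-C[0])<30 and abs(ys.mean()-C[1])<30:
        for z in(6,20):
            W=np.array([atz(c,p,z)[:2] for p in zip(xs,ys)],np.float32);print(z,cv2.minAreaRect(W),W.mean(0))
cv2.imwrite('pics/w6.png',cv2.resize(cv2.convertScaleAbs(a,alpha=1.4),(800,600)))
E
```

```text
t: 17.82
eef_pos: [614.6, -82.5, 243.2]
orientation: [3.137, 0.006, 2.177]
force: [1.5, 0.1, -0.6]
finger_gap: 42.6
grip_force: 0.0
t: 18.45
eef_pos: [624.7, -279.9, 238.6]
orientation: [3.141, -0.0, 2.639]
force: [0.4, 0.2, 1.1]
finger_gap: 42.7
grip_force: 0.0
t: 18.7
eef_pos: [625.4, -277.1, 238.9]
orientation: [3.141, -0.0, 2.643]
force: [0.3, 0.5, -0.8]
finger_gap: 42.6
grip_force: 0.0
[ 625.37275409 -277.13045712  238.93039917] [ 3.14129318e+00 -9.40340313e-05  2.64347407e+00]
[242.72941695 151.47562878]
0.97 1032 174.8168604651163 225.77616279069767
0.72 1947 243.63533641499743 149.26399589111455
6 ((602.6934814453125, -281.84423828125), (33.951866149902344, 105.72074890136719), 63.26183319091797) [ 600.8367  -281.07343]
20 ((601.1365966796875, -280.27978515625), (32.635711669921875, 101.62252807617188), 63.26182174682617) [ 599.3525 -279.5389]
0.68 2414 337.17108533554267 61.962303231151616
0.61 2643 65.80817253121452 79.25425652667424
0.55 1151 485.18331885317116 25.415291051259775
```

View pics/w6.png

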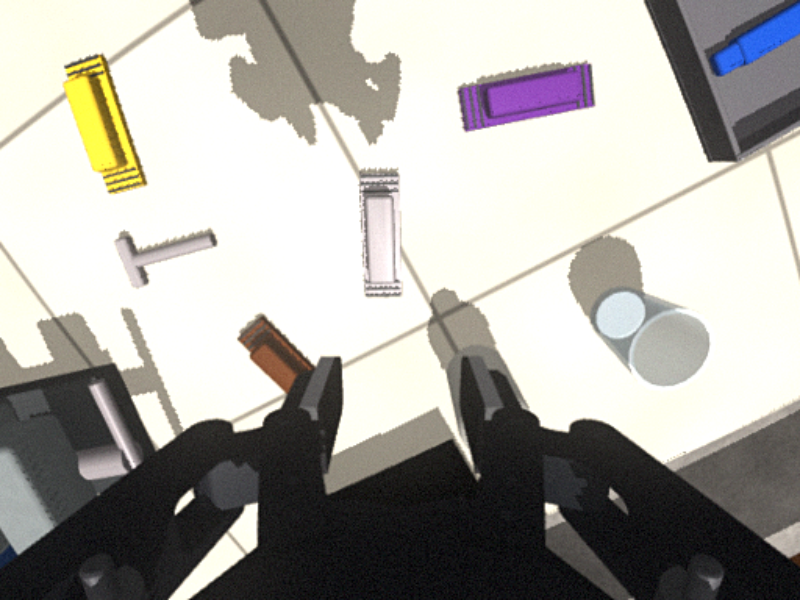

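The chrome rasp is at (381,232), with its centre at (602.6,-281.9) and axis 153°. Its apparent size of 106x34 mm matches the description.

```bash
python3 -m pendant '[[-0.076,-0.016,-0.15,0,0,0.04,0],[-0.076,-0.016,-0.32,0,0,0.04,0],[-0.076,-0.016,-0.5,0,0,0.04,0],[-0.076,-0.016,-0.6,0,0,0.04,0],[-0.076,-0.016,-0.6,0,0,0.04,0]]'; python3 -m pendant '[[0,0,0,0,0,0,0],[0,0,0,0,0,0,0]]'
```

```text
t: 19.42
eef_pos: [600.3, -281.8, 55.3]
orientation: [3.141, -0.007, 2.674]
force: [-0.0, 0.4, 0.3]
finger_gap: 42.8
grip_force: 0.0
t: 19.68
eef_pos: [603.8, -284.7, 61.6]
orientation: [-3.141, 0.005, 2.673]
force: [-1.0, -0.1, 0.5]
finger_gap: 42.7
grip_force: 0.0
```

```bash
python3 -m pendant '[[0,0.004,-0.06,0,0,0,0],[0,0.004,-0.115,0,0,0,0],[0,0.004,-0.115,0,0,0,0],[0,0.004,-0.115,0,0,0,0]]'; python3 -m pendant '[[0,0,0,0,0,0,-1],[0,0,0,0,0,0,-1],[0,0,0,0,0,0,-1],[0,0,0,0,0,0,-1]]' 60
```

```text
t: 20.18
eef_pos: [602.1, -282.6, 23.7]
orientation: [3.141, -0.001, 2.673]
force: [-0.7, 0.7, -0.3]
finger_gap: 42.8
grip_force: 0.0
t: 20.68
eef_pos: [602.8, -283.0, 25.1]
orientation: [-3.141, 0.002, 2.673]
force: [0.5, 0.4, 3.7]
finger_gap: 20.0
grip_force: 62.6
```

```bash
python3 -m pendant '[[0,0,0.15,0,0,0,-1],[0,0.05,0.3,0,0,0,-1],[0,0.25,0.44,0,0,0.2,-1],[0,0.45,0.44,0,0,0.4,-1],[0,0.65,0.44,0,0,0.6,-1]]'; python3 -m pendant '[[-0.01,0.2,0,0,0,0.05,-1],[-0.02,0.4,0,0,0,0.05,-1],[-0.03,0.6,0,0,0,0.05,-1],[-0.03,0.8,0,0,0,0.05,-1],[-0.03,1,0,0,0,0.05,-1]]'; python3 -m pendant '[[0,0.1,0,0,0,0,-1],[0,0.2,0,0,0,0,-1],[0,0.2,0,0,0,0,-1],[0,0.2,0,0,0,0,-1]]'; python3 -c "
from bench import manip;s=manip.read_state();print(s['eef_pos'],s['orientation'],s['joint_pos'])"
```

```text
t: 21.3
eef_pos: [601.9, -90.2, 156.6]
orientation: [-3.142, 0.001, -3.135]
force: [1.1, 0.5, -1.8]
finger_gap: 20.8
grip_force: 62.1
t: 21.92
eef_pos: [592.2, 210.0, 155.1]
orientation: [-3.141, -0.002, -3.1]
force: [0.7, -0.6, -2.3]
finger_gap: 20.5
grip_force: 62.1
t: 22.42
eef_pos: [592.6, 267.7, 155.2]
orientation: [-3.141, -0.002, -3.1]
force: [-0.7, -1.0, -0.8]
finger_gap: 20.4
grip_force: 62.0
[592.63818215 267.6824485  155.16645098] [-3.14061515e+00 -1.84169965e-03 -3.09960273e+00] [ 2.68655338e-01  3.16938637e-01  1.71019157e+00 -5.99419599e-04
  1.11647678e+00 -1.34386821e+00]
```

```bash
python3 -m pendant '[[0.004,0.028,0,0,0,0,-1],[0.004,0.028,-0.1,0,0,0,-1],[0.004,0.028,-0.22,0,0,0,-1],[0.004,0.028,-0.31,0,0,0,-1],[0.004,0.028,-0.31,0,0,0,-1]]'; python3 -m pendant '[[0,0,0,0,0,0,-1],[0,0,0,0,0,0,-1]]'
python3 - <<'E'
from h import *
s=manip.read_state();print(s['eef_pos'],s['orientation'])
c=cam('wrist');a=manip.grab_frame('wrist');cv2.imwrite('pics/w7.png',cv2.resize(cv2.convertScaleAbs(a,alpha=1.5),(800,600)))
E
```

```text
t: 23.05
eef_pos: [592.5, 275.5, 60.1]
orientation: [-3.14, -0.006, -3.101]
force: [-0.3, -0.9, -1.9]
finger_gap: 20.3
grip_force: 62.0
t: 23.3
eef_pos: [595.9, 277.0, 65.5]
orientation: [3.141, 0.004, -3.1]
force: [0.6, -0.3, -1.9]
finger_gap: 20.1
grip_force: 62.0
[595.88649646 276.97998104  65.45069535] [ 3.1406886   0.00366469 -3.10001119]
```

View pics/w7.png

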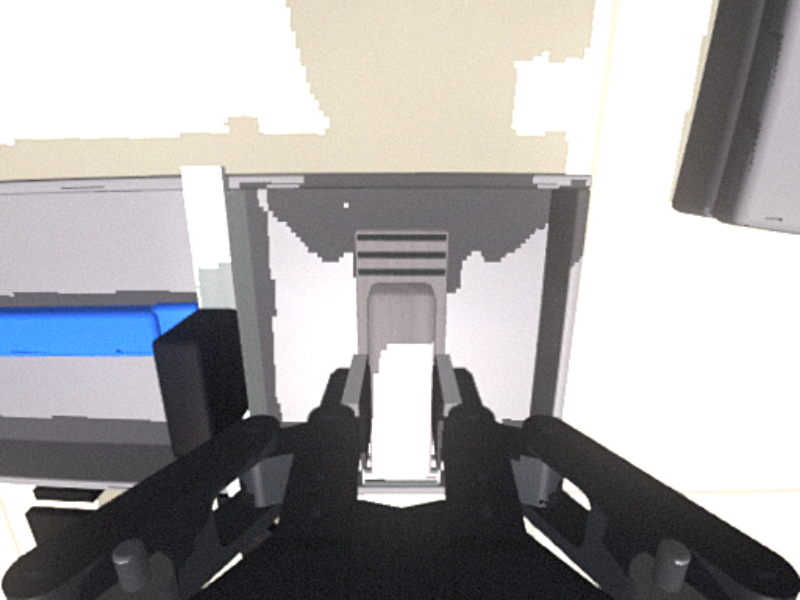

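The rasp is held square in the middle of the short compartment (row 232 to 495), clear of the walls and of the grip at (200,380). The lever lies flat beyond the divider.

```bash
python3 -m pendant '[[0,0,-0.05,0,0,0,-1],[0,0,-0.1,0,0,0,-1],[0,0,-0.1,0,0,0,-1],[0,0,-0.1,0,0,0,-1]]'
```

```text
t: 23.85
eef_pos: [594.0, 276.5, 32.5]
orientation: [-3.141, -0.001, -3.1]
force: [0.1, -0.6, -1.6]
finger_gap: 20.5
grip_force: 62.2
```

```bash
python3 -m pendant '[[0,0,-0.005,0,0,0,-1],[0,0,-0.009,0,0,0,-1],[0,0,-0.009,0,0,0,-1]]'
```

```text
t: 24.22
eef_pos: [594.3, 276.7, 30.4]
orientation: [-3.142, -0.0, -3.1]
force: [0.5, 0.6, -2.1]
finger_gap: 20.6
grip_force: 62.2
```

```bash
python3 -m pendant '[[0,0,-0.004,0,0,0,-1],[0,0,-0.006,0,0,0,-1],[0,0,-0.006,0,0,0,-1]]'
```

```text
t: 24.6
eef_pos: [594.6, 276.8, 30.2]
orientation: [-3.141, -0.0, -3.1]
force: [-3.8, -0.9, 5.2]
finger_gap: 20.6
grip_force: 63.0
```

Contact made, so I release, rise straight up and look.

```bash
python3 -m pendant '[[0,0,0,0,0,0,-0.5],[0,0,0,0,0,0,-0.2],[0,0,0,0,0,0,-0.15],[0,0,0.03,0,0,0,-0.15],[0,0,0.15,0,0,0,-0.15]]'; python3 -m pendant '[[0,0,0.2,0,0,0,-0.15],[-0.15,-0.05,0.4,0,0,0,0],[-0.25,-0.2,0.6,0,0,0,0],[-0.25,-0.2,0.65,0,0,0,0],[-0.25,-0.2,0.65,0,0,0,0]]'; python3 -m pendant '[[0,0,0,0,0,0,0],[0,0,0,0,0,0,0],[0,0,0,0,0,0,0]]'
python3 - <<'E'
from h import *
c=cam('wrist');a=manip.grab_frame('wrist');s=manip.grab_frame('side')
o=np.zeros((600,800,3),np.uint8);o[:384,:512]=a;o[:360,512:]=cv2.resize(s[90:215,190:290],(288,360));cv2.imwrite('pics/end.png',cv2.convertScaleAbs(o,alpha=1.6))
g=cv2.cvtColor(a,cv2.COLOR_BGR2GRAY).astype(np.float32)
def edge(X0,X1,dark,y=209):
    r=[]
    for X in np.linspace(X0,X1,4):
        ys=np.arange(y-22,y+22,.25);pp=np.array([proj(c,(X,yy+(X-672)*.043,39.5)) for yy in ys]).astype(np.float32)
        v=cv2.remap(g,pp[:,0].reshape(1,-1),pp[:,1].reshape(1,-1),cv2.INTER_LINEAR).ravel()
        th=(v.min()+v.max())/2;m=(v<th) if dark else (v>th);r.append((round(float(ys[m].mean()),1),float(m.sum()*.25)))
    return r
print('far',edge(658,664,False),'near',edge(535,550,False),'shaft',edge(715,735,True))
E
```

```text
t: 25.22
eef_pos: [592.5, 276.0, 71.5]
orientation: [-3.14, -0.006, -3.1]
force: [0.7, 0.1, -0.3]
finger_gap: 36.4
grip_force: 0.0
t: 25.85
eef_pos: [520.8, 216.4, 274.3]
orientation: [3.14, 0.01, -3.101]
force: [1.1, -0.2, -0.0]
finger_gap: 42.8
grip_force: 0.0
t: 26.22
eef_pos: [519.1, 216.8, 267.0]
orientation: [-3.141, -0.003, -3.099]
force: [-0.1, 0.8, 0.4]
finger_gap: 42.6
grip_force: 0.0
far [(211.4, 14.5), (211.5, 14.75), (211.4, 14.5), (211.2, 14.75)] near [(211.4, 15.0), (211.1, 15.5), (210.9, 16.0), (211.3, 16.0)] shaft [(211.1, 10.0), (211.2, 10.25), (211.1, 10.0), (211.0, 10.25)]
```

View pics/end.png

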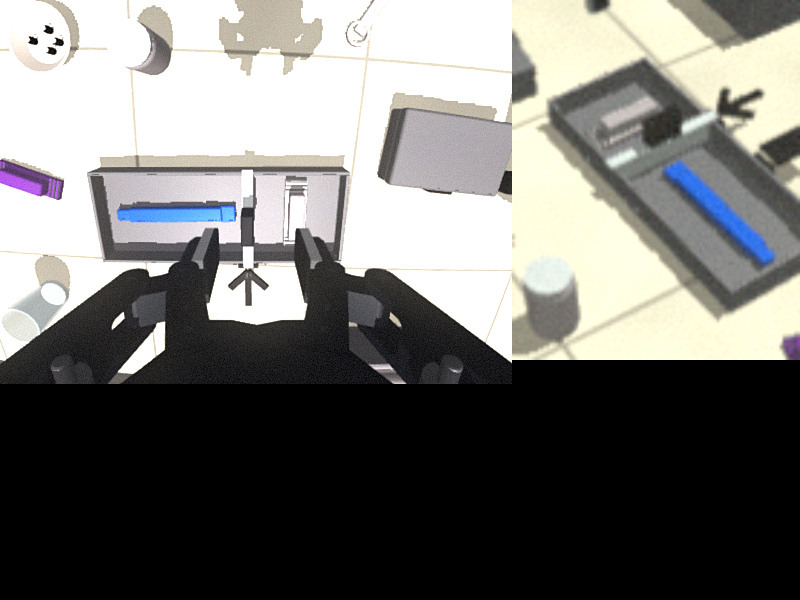

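The final view shows the lever flat in the long compartment (118–236, 213), the rasp flat in the short one (295,210), and the divider in line with the arrow (248,270). I hand the job in.

```bash
python3 -c "
from bench import manip;print(manip.close_job())"
```

```text
the job is handed in; nothing more can be done
None
```

I finished the job and handed it in at about 26 s: the divider sits within about 0.5 mm of the arrow's line, the lever lies flat in the longer compartment and the rasp flat in the shorter one, and I saw no sign of anything else having moved.

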